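Set the seed blower's air valve and start it

TASK

Turn the lever of the seed blower's air valve until it points straight along the brass index arm on its dial, the grip's end facing the upright pin. Only then press the start box's round plunger down to its stop and let it spring back, leaving the lever at the index and the other things on the bench where they are.

Things in the scene. Friction and masses are not known exactly. Their poses are not given: they have to be found in the camera images.
- blower: Seed blower, fixed: white box 150 mm square, 110 mm high, grey motor can on top (135 mm over all); a steel pipe runs from it to the air valve, whose axis is 130 mm in front of the box. On the valve a flat white round dial, diameter 160 mm, top 90 mm above the bench, with black ticks. Origin: on the bench under the valve's axis; x along the pipe from valve to box, z up.
- valve_axis (a point): Point on the vertical axis of the valve, 125 mm above the bench, level with the middle of the lever's grip. Axes as the blower's.
- lever_grip (a point): Middle of the valve lever's black grip, 80 mm out from the valve axis, 125 mm above the bench. The lever is a straight level bar over the dial on a steel hub (34 mm diameter, 48 mm high above the dial); the grip spans 44 to 108 mm out, is 16 mm wide and 20 mm high, its underside 25 mm above the dial. x points outward along the lever, z up.
- lever (a joint): Lever angle about the vertical, rad. 0 = closed, square to the pipe, pointing along the blower's +y; grows anticlockwise from above to 1.571 = open, along the pipe, pointing away from the box. Stops at both ends. Starts between 0 and 0.3. Stiff (about 0.25 N m, 3 N at the grip), stays where it is left.
- index_pin (a point): Centre of the top of the index arm's pin: the setting for the lever. The index is a fixed brass bar 10 mm wide, 5 mm high, radial on the dial from 53 to 128 mm out from the valve axis, with an upright 12 mm pin 122 mm out, 18 mm high above the dial (108 mm above the bench). The lever clears bar and pin. x points radially outward. Marks a lever angle of 0.65 to 1.35 rad.
- plunger_top (a point): Centre of the top of the start plunger, 110 mm above the bench when up: a black round mushroom head, 50 mm diameter, 12 mm thick, on a steel stem, on top of the start box, a fixed white box 120 x 120 x 70 mm. Blower and start box may each stand left or right.
- plunger (a joint): How far the plunger is pressed down, m: 0 = up, 0.018 = on its stop. A spring pushes it back: about 3 N at the start of the stroke, 10 N at the stop.
- dish: Bystander: small loose steel dish, diameter 90 mm, 22 mm high. Origin: centre of the underside.
- jar: Bystander: loose glass jar with steel lid, diameter 60 mm, 90 mm high, behind the start box. Origin: centre of the underside.
- brush: Bystander: loose brush 170 mm long. Origin: on its underside near the middle.
- bucket: Bystander: loose white plastic bucket, diameter 202 mm, 180 mm high. Origin: centre of the underside.
- sieve: Bystander: loose round wooden sieve frame, diameter 170 mm, 45 mm high. Origin: centre of the underside.
- tray: Bystander: loose wooden tray 150 x 200 x 30 mm. Origin: centre of the underside.
There are look-alikes about, which are no part of the job. Leave any blue look-alike of the part that bears plunger_top alone.

How it is judged:
On the way, in this order (a step that is already met when the one before it is completed fails the run):
1. the valve lever stands still at the index, within 6 degrees (angle between the x axis of lever_grip and the x axis of index_pin, either way round below 0.105 rad and velocity of joint lever between -0.1 and 0.1 rad/s), for 0.3 s.
2. the plunger is pressed down to its stop (14 of its 18 mm or more) with the lever at the index (angle between the x axis of lever_grip and the x axis of index_pin, either way round below 0.105 rad and value of joint plunger above 0.014 m), for 0.1 s.
At the end, for the whole second after the job is handed in: The lever points along the index arm within 6 degrees and is still, the plunger has sprung back up (within 3 mm), and dish, jar, brush, bucket, sieve and tray are each within 30 mm of where they started (all of step 1 and value of joint plunger below 0.003 m and distance of each of dish, jar, brush, bucket, sieve, tray from where it was at the start of the episode below 0.03 m); the robot touches nothing.
It fails at once if the plunger is pressed (more than 6 mm) while the lever is not at the index (not (angle between the x axis of lever_grip and the x axis of index_pin, either way round below 0.105 rad) and value of joint plunger above 0.006 m).
It fails at once if a bystander is pushed more than 30 mm (distance of any of dish, jar, brush, bucket, sieve, tray from where it was at the start of the episode above 0.03 m).
It also fails if it takes over 45 s, if anything falls off the work surface, if the arm or the gripper's body presses on something with over 40 N, if the wrist force passes 120 N, or if a joint passes its speed limit or range.

ROBOT

A 7-joint arm with a two-finger parallel gripper is mounted at the origin on the work surface. World frame = base frame: x ahead of the robot, y to its left, z up, the work surface at z = 0. Lengths are in m, angles in rad, forces in N, time in s.
With the tool pointing down it reaches from about 0.4 to 0.9 m from the base axis. Payload 5.5 kg.
Tool frame: the origin (TCP) lies at the very end of the fingers, on their centre line; the grasp point (between the pads) lies 19 mm behind it; z points along the fingers, y is the line along which they close (so a half turn about z gives the same grasp; the last joint's range is limited). The gripper opens to 92 mm and grips with 3 to 60 N. Pads are 19 mm wide; open, the fingers measure 130 mm over their backs; the gripper's body (75 mm by 190 mm) begins 47 mm behind the grasp point.
Start: joints at [1.512, 0.501, -0.427, 1.55, 0.221, 1.138, -0.21], TCP at [0.206, -0.617, 0.227] pointing down, gripper open.
Joint ranges: [-2.88, 2.88], [-0.31, 2.03], [-1.54, 1.56], [0.2, 2.42], [-1.41, 4.55], [0.19, 2.02], [-2.57, 2.57]. Speed limits (rad/s): [2.57, 2.57, 3.14, 3.14, 3.14, 3.14, 3.14].

INTERFACE

Orientations are given as [roll, pitch, yaw] about the fixed x, y, z axes, in that order (R = Rz(yaw) Ry(pitch) Rx(roll)).
In Python, from bench import bot, viewer gives the robot as it stands.
- The arm moves only by the tool send_rows, never from a script. Its argument "rows" is a list of rows, each a list of 3 entries, a list of its own where there are three numbers: the finger opening in mm, from 0 to 91.8, then the shift along the tool's x, y, z in units of 25 mm (1.0 is 25 mm), then the turn, a rotation vector about the tool's x, y, z in units of 8 degrees (1.0 is 8 degrees). In form: [[fingers, [x, y, z], [rx, ry, rz]], ...]. A call has 1 to 5 rows; each row is the pose to reach, as a shift and turn from the pose commanded when the call began, along the tool's axes at that moment; what a row does not reach only later rows make up. A row lasts 1/10 s, in which the tool goes at most 50 mm and 8.59 degrees, less where a joint would pass 70% of its speed; a pose out of reach is approached as far as the arm can. A call with a gripper value outside its range is refused whole. The fingers move at their own pace and stop on an object; the grip force is fixed at half the most. Time passes only in rows, so rows that repeat a pose let the fingers close. It gives the time, the measured TCP pose, the force and the opening at its end, in the units of the state.
- bot.observe(): the state, without advancing time (a new reading comes with each control period).
- viewer.camera(name): name is "scene" or "side" or "wrist"; returns a dict with "image" (480x640x3 uint8, red, green, blue), "intrinsics" (3x3 intrinsics, pixels), "extrinsics" (4x4, takes a point from camera to world coordinates); the wrist camera has in their place "T_tool_cam" (4x4, takes a point from camera to tool coordinates, whose origin is the TCP and whose axes are the flange's). Camera axes: x right, y up, looking along -z (the intrinsics and any distortion apply to the point x, -y, -z); pixel columns grow to the right and rows downward; lengths in m; the calibration is good to about 2 mm. A picture is of the moment at which its call begins: read the wrist's pose just before it. There is no depth.
- bot.hand_in(): hands the job in, once; it reports no verdict.
The state is a dict: "t": time; "joints": joint angles; "joint_velocities": joint speeds; "joint_torque": joint torques, N m; "tcp_pos": TCP position; "tool_rot": TCP orientation; "contact_force": force on the tool from outside, world axes, zero at the start; "torque": the same for the moment, N m; "width": opening from 0.0 (shut) to 1.0 (fully open).
Only numpy, scipy, OpenCV 4.12 (cv2) and the standard library are available. Lean on these libraries where they do the work, as an engineer would, in place of code of your own. Each camera call takes 0.05 s, during which the arm holds its last target. There are 200 camera calls.

## Working session

There is one attempt and no reset: what is moved stays moved. The work goes in short steps, Python scripts to look and compute and a tool call to move; the robot and the scene stay as the last step left them, time stands still between calls to the robot, and variables do not carry over. Pictures are saved under pics/ and viewed, on a budget of 10 in all, crops included, one or two more only if the job needs it, and the job is handed in when it is done.

Besides the shell and the picture viewer there is one more tool, called after "Request:" as name([rows], argument=value, ...), one row to a line, values as JSON. send_rows: Moves the arm, as the interface text tells. Its arguments: {"type":"object","properties":{"rows":{"type":"array","items":{"type":"array"}}},"required":["rows"]}

```bash
mkdir -p pics; ls; python3 - <<'E'
from bench import bot, viewer
import cv2,pickle
s=bot.observe();print(s)
d={}
for n in("scene","side"):
    c=viewer.camera(n);d[n]=c
    cv2.imwrite(f"pics/{n}0.png",c["image"][:,:,::-1])
    print(n,c["intrinsics"],c["extrinsics"],[k for k in c])
pickle.dump(d,open("cams.pkl","wb"))
E
```

```text
pics
{'t': 0.0, 'joints': array([ 1.51219204,  0.50185222, -0.42675258,  1.55146601,  0.22080398,
        1.13828917, -0.21028774]), 'joint_velocities': array([-1.37412439e-04, -2.10801336e-03, -8.78717306e-05, -1.53431348e-03,
        6.12278580e-05, -5.15352938e-05, -1.51858540e-03]), 'joint_torque': array([-3.48832136e-04, -5.66590297e+01, -5.81600994e+00, -2.79117322e+01,
       -6.86106551e-02,  3.07356007e-02,  1.98482580e-04]), 'tcp_pos': array([ 0.2052923 , -0.61598257,  0.22566554]), 'tool_rot': array([-3.13963221e+00, -4.62548311e-05,  3.21842336e-01]), 'contact_force': array([-0.32588923, -0.54776941,  0.44461529]), 'torque': array([ 0.0571964 , -0.00519165, -0.0109368 ]), 'width': 1.000031796954997}
scene [[586.40645233   0.         320.97976115]
 [  0.         586.40645233 239.30485483]
 [  0.           0.           1.        ]] [[-0.27920487 -0.61002355  0.74156315  1.54083271]
 [ 0.96022329 -0.17416903  0.21825762  0.38542181]
 [-0.00398495  0.7730048   0.63438766  1.00394135]
 [ 0.          0.          0.          1.        ]] ['image', 'intrinsics', 'extrinsics']
side [[500.6030746    0.         319.50620069]
 [  0.         500.6030746  243.28042487]
 [  0.           0.           1.        ]] [[-0.99156358  0.05094991 -0.11918796  0.32022106]
 [-0.12907361 -0.47253822  0.87180711  1.11595053]
 [-0.01190237  0.8798362   0.47512798  0.69704492]
 [ 0.          0.          0.          1.        ]] ['image', 'intrinsics', 'extrinsics']
```

View pics/scene0.png

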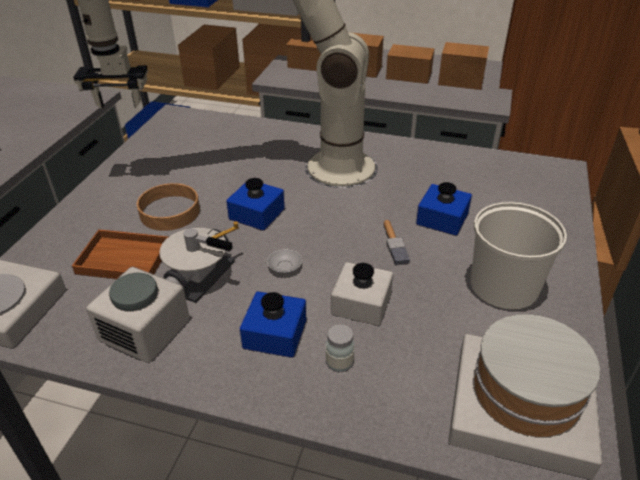

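View pics/side0.png

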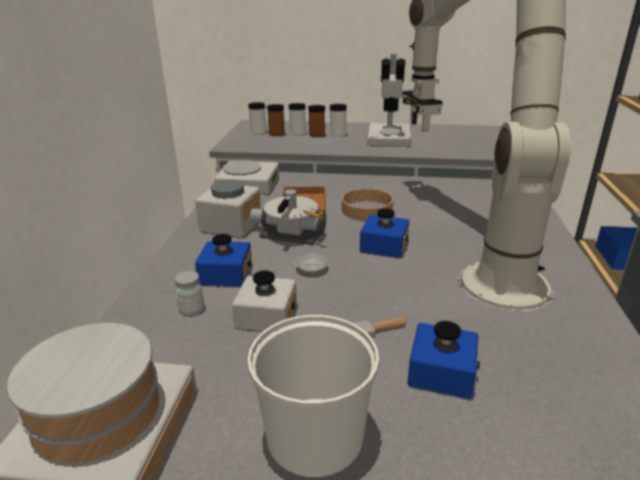

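The scene shows the blower box at (138,312) and its dial at (195,250), with a black grip near (218,243) and the brass index toward (237,227). Candidates for the plunger are the white start box with its head at (363,270), and blue look-alikes at (255,186), (447,190) and (273,300). I choose the white one. Next is one close crop of the dial in both views, plus the plunger.

```bash
cat > h.py <<'E'
import numpy as np,pickle
def ray(c,u,v):
    K=c["intrinsics"];E=c["extrinsics"]
    d=np.array([(u-K[0,2])/K[0,0],-(v-K[1,2])/K[1,1],-1]);return E[:3,3],E[:3,:3]@d
def atz(c,u,v,z):
    o,d=ray(c,u,v);return o+d*(z-o[2])/d[2]
def proj(c,p):
    E=c["extrinsics"];K=c["intrinsics"];q=E[:3,:3].T@(np.array(p)-E[:3,3])
    return np.array([K[0,2]+K[0,0]*q[0]/-q[2],K[1,2]-K[1,1]*q[1]/-q[2]])
E
python3 - <<'E'
import pickle,cv2,numpy as np
from h import *
d=pickle.load(open("cams.pkl","rb"))
a=d["scene"]["image"][210:310,145:255,::-1];b=d["side"]["image"][175:250,245:340,::-1]
p=d["scene"]["image"][250:330,320:400,::-1]
f=lambda i,s:cv2.resize(i,None,fx=s,fy=s,interpolation=cv2.INTER_CUBIC)
A=np.zeros((600,800,3),np.uint8)
x=f(a,4);A[:400,:440]=x
x=f(b,3.75);A[:x.shape[0],442:442+x.shape[1]]=x
x=f(p,3);A[300:540,442:682]=x
cv2.imwrite("pics/crop1.png",A)
print(atz(d["scene"],363,268,.11),atz(d["side"],264,278,.11))
print(atz(d["scene"],195,250,.09),atz(d["side"],291,212,.09))
E
```

```text
[0.56817124 0.19808881 0.11      ] [0.56784359 0.21071077 0.11      ]
[ 0.59468089 -0.20921826  0.09      ] [ 0.5790238 -0.1777874  0.09     ]
```

View pics/crop1.png

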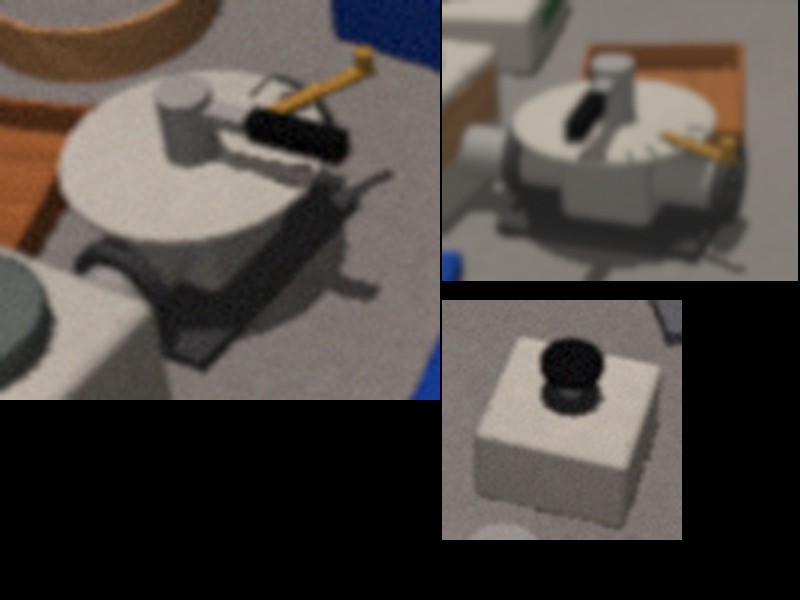

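The crop shows the hub top at scene (191,233) / side (290,191.5), the pin top at (236,223) / (322,214), and the grip centre at (219,243.5) / (283,206). The white box's black plunger head is at (363,270).

```bash
python3 - <<'E'
import pickle
from h import *
d=pickle.load(open("cams.pkl","rb"));s,t=d["scene"],d["side"]
P={}
for n,a,b,z in(("hub",(190.75,233),(290.3,191.5),.138),("pin",(236,223),(321.8,214.2),.108),("grip",(219.3,243.5),(283.1,205.7),.125),("plung",(363.3,270.5),(264,278.5),.11),("can",(133,288),(227,187),.135)):
    A=atz(s,*a,z);B=atz(t,*b,z);P[n]=(A+B)/2;print(n,A.round(4),B.round(4))
for n in("grip","pin","can"):
    v=P[n]-P["hub"];print(n,np.hypot(v[0],v[1]),np.degrees(np.arctan2(v[1],v[0])))
E
```

```text
hub [ 0.5905 -0.2148  0.138 ] [ 0.586  -0.2154  0.138 ]
pin [ 0.4902 -0.1446  0.108 ] [ 0.4836 -0.134   0.108 ]
grip [ 0.5937 -0.1419  0.125 ] [ 0.5937 -0.1423  0.125 ]
plung [0.5762 0.2006 0.11  ] [0.5674 0.2127 0.11  ]
can [ 0.7914 -0.2521  0.135 ] [ 0.7833 -0.2381  0.135 ]
grip 0.07324203474025719 85.74591004449508
pin 0.12663129331991213 143.2006950737632
can 0.20131647937649114 -8.56545104593745
```

```bash
cat >> h.py <<'E'
from scipy.spatial.transform import Rotation as Rn
def go(s,p,yawdeg):
    "shift (25 mm units) and turn (8 deg units) in tool axes to reach world p, tool down, tool x at yawdeg"
    R=Rn.from_euler('xyz',s["tool_rot"]);T=Rn.from_euler('xyz',[np.pi,0,np.radians(yawdeg)])
    print("shift",(R.inv().apply(np.array(p)-s["tcp_pos"])/.025).round(2),"turn",(np.degrees((R.inv()*T).as_rotvec())/8).round(2))
E
python3 - <<'E'
from bench import bot;from h import *
go(bot.observe(),[.55,-.2,.26],85.7)
E
```

```text
shift [ 18.34 -11.43  -1.35] turn [-0.01 -0.01 -8.41]
```

Request:
send_rows([
  [91.8,[2.0,-1.2,-0.8],[0,0,-1]],
  [91.8,[3.7,-2.3,-1.35],[0,0,-2]],
  [91.8,[5.4,-3.4,-1.35],[0,0,-3]],
  [91.8,[7.1,-4.4,-1.35],[0,0,-4]],
  [91.8,[8.8,-5.5,-1.35],[0,0,-5]],
])

```text
t: 0.6
tcp_pos: [0.3628, -0.4259, 0.2605]
tool_rot: [3.141, 0.0, 1.025]
contact_force: [0.2, -0.5, 0.0]
width: 1.002
```

```bash
python3 - <<'E'
from bench import bot;from h import *
s=bot.observe();print(s["joints"].round(2),s["tcp_pos"].round(3),s["tool_rot"].round(3))
go(s,[.55,-.2,.26],85.7)
E
```

```text
[ 1.36  0.34 -0.67  1.74  0.23  1.14  0.07] [ 0.363 -0.426  0.261] [3.141 0.    1.025]
shift [11.61  1.71  0.02] turn [ 0.    0.   -3.37]
```

Request:
send_rows([
  [91.8,[2.0,0.3,0],[0,0,-0.8]],
  [91.8,[4.0,0.6,0],[0,0,-1.6]],
  [91.8,[6.0,0.9,0],[0,0,-2.4]],
  [91.8,[8.0,1.2,0],[0,0,-3.2]],
  [91.8,[9.8,1.5,0],[0,0,-3.4]],
])

```text
t: 1.1
tcp_pos: [0.5228, -0.2367, 0.2602]
tool_rot: [-3.141, -0.0, 1.498]
contact_force: [0.3, -0.6, 0.2]
width: 1.0
```

```bash
python3 - <<'E'
from bench import bot,viewer;from h import *
import cv2
s=bot.observe();print(s["joints"].round(2),s["tcp_pos"].round(3),s["tool_rot"].round(3))
c=viewer.camera("wrist");cv2.imwrite("pics/w1.png",c["image"][:,:,::-1])
T=np.eye(4);T[:3,:3]=Rn.from_euler('xyz',s["tool_rot"]).as_matrix();T[:3,3]=s["tcp_pos"]
c["extrinsics"]=T@c["T_tool_cam"];pickle.dump(c,open("w1.pkl","wb"));print(c["T_tool_cam"].round(3))
go(s,[.594,-.142,.2],85.7)
E
```

```text
[ 1.02  0.41 -0.83  1.7   0.33  1.17  0.03] [ 0.523 -0.237  0.26 ] [-3.141 -0.     1.498]
[[ 0.001  0.956  0.293  0.08 ]
 [ 1.    -0.001  0.001 -0.001]
 [ 0.001  0.293 -0.956 -0.158]
 [ 0.     0.     0.     1.   ]]
shift [3.98 2.57 2.41] turn [-0.   -0.    0.02]
```

View pics/w1.png

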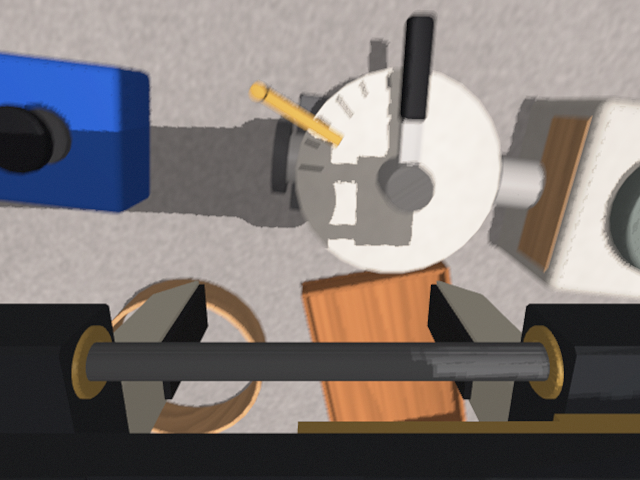

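The wrist view shows the hub top at (410,187), grip ends at (413,118) and (420,17), the pin top at (259,91), and the bar's inner end at (338,141).

```bash
python3 - <<'E'
from h import *
c=pickle.load(open("w1.pkl","rb"))
P={n:atz(c,u,v,z) for n,u,v,z in(("hub",410,187,.138),("gi",413.5,118,.135),("go",420,17,.135),("pin",259,91,.108),("bar",339,141,.095),("dial",398,171,.09))}
for n,p in P.items():
    v=p-P["hub"];print(n,p.round(4),np.hypot(*v[:2]).round(4),np.degrees(np.arctan2(v[1],v[0])).round(1))
v=P["pin"]-P["bar"];print(np.degrees(np.arctan2(v[1],v[0])))
v=P["go"]-P["gi"];print(np.degrees(np.arctan2(v[1],v[0])))
E
```

```text
hub [ 0.5858 -0.2152  0.138 ] 0.0 0.0
gi [ 0.589  -0.1706  0.135 ] 0.0446 85.9
go [ 0.5932 -0.1117  0.135 ] 0.1038 85.9
pin [ 0.4876 -0.146   0.108 ] 0.1201 144.9
bar [ 0.5418 -0.1853  0.095 ] 0.0532 145.8
dial [ 0.5865 -0.2118  0.09  ] 0.0034 78.2
144.1213475752455
85.91241512897369
```

```bash
python3 - <<'E'
from bench import bot;from h import *
s=bot.observe();go(s,[.5917,-.1355,.19],85.9);go(s,[.5917,-.1355,.114],85.9)
E
```

```text
shift [3.79 2.28 2.88] turn [ 0.04 -0.04  0.07]
shift [3.78 2.27 5.92] turn [ 0.04 -0.04  0.07]
```

Request:
send_rows([
  [91.8,[1.9,1.1,0.4],[0,0,0]],
  [91.8,[3.8,2.3,1.5],[0,0,0]],
  [91.8,[3.8,2.3,3.2],[0,0,0]],
  [91.8,[3.8,2.3,4.8],[0,0,0]],
  [91.8,[3.8,2.3,5.85],[0,0,0]],
])

```text
t: 1.65
tcp_pos: [0.5847, -0.1468, 0.1104]
tool_rot: [-3.137, -0.001, 1.497]
contact_force: [-0.7, 0.1, -0.7]
width: 1.001
```

Request:
send_rows([
  [50,[0,0,0],[0,0,0]],
  [30,[0,0,0],[0,0,0]],
  [10,[0,0,0],[0,0,0]],
  [10,[0,0,0],[0,0,0]],
  [10,[0,0,0],[0,0,0]],
])

```text
t: 2.15
tcp_pos: [0.5875, -0.1486, 0.1158]
tool_rot: [3.139, 0.001, 1.494]
contact_force: [-0.6, 0.4, 0.3]
width: 0.612
```

```bash
python3 - <<'E'
from bench import bot;from h import *
s=bot.observe();print(s)
H=np.array([.5858,-.215]);r=np.hypot(*(s["tcp_pos"][:2]-H));a0=np.degrees(s["tool_rot"][2]);print(r)
for a in range(86,147,5):
    t=np.radians(a);print(a,end=' ');go(s,[*(H+.08*np.array([np.cos(t),np.sin(t)])),s["tcp_pos"][2]],a)
E
```

```text
{'t': 2.15, 'joints': array([ 0.74516513,  0.63305655, -0.74058712,  1.75032247,  0.51085411,
        0.95771917, -0.27754539]), 'joint_velocities': array([-2.13541542e-03,  6.30900279e-03,  3.82477419e-03,  6.79125054e-03,
        2.62692565e-03, -2.62976889e-03,  3.99186390e-06]), 'joint_torque': array([-3.26383940e-02, -5.35258126e+01, -1.19538894e+01, -2.25873095e+01,
       -6.15582964e-02,  2.92910059e-03,  2.87502138e-03]), 'tcp_pos': array([ 0.58754571, -0.14863522,  0.1158037 ]), 'tool_rot': array([3.13907485e+00, 8.57468701e-04, 1.49408179e+00]), 'contact_force': array([-0.61764164,  0.3940079 ,  0.2594108 ]), 'torque': array([ 0.04324055, -0.06518888,  0.01889408]), 'width': 0.6122390240284267}
0.06638773155766718
86 shift [ 0.55  0.11 -0.  ] turn [ 0.02  0.01 -0.05]
91 shift [ 0.53 -0.17 -0.  ] turn [ 0.02  0.01 -0.67]
96 shift [ 0.5  -0.44 -0.  ] turn [ 0.02  0.01 -1.3 ]
101 shift [ 0.43 -0.72 -0.  ] turn [ 0.02  0.01 -1.92]
106 shift [ 0.35 -0.98 -0.  ] turn [ 0.02  0.01 -2.55]
111 shift [ 0.24 -1.24 -0.  ] turn [ 0.02  0.01 -3.17]
116 shift [ 0.11 -1.49 -0.  ] turn [ 0.02  0.01 -3.8 ]
121 shift [-0.04 -1.72 -0.  ] turn [ 0.02  0.01 -4.42]
126 shift [-0.22 -1.94 -0.  ] turn [ 0.02  0.01 -5.05]
131 shift [-0.41 -2.14 -0.01] turn [ 0.01  0.01 -5.67]
136 shift [-0.61 -2.33 -0.01] turn [ 0.01  0.01 -6.3 ]
141 shift [-0.83 -2.5  -0.01] turn [ 0.01  0.01 -6.92]
146 shift [-1.07 -2.65 -0.01] turn [ 0.01  0.02 -7.55]
```

Request:
send_rows([
  [40,[0.55,0.1,0],[0,0,0]],
  [10,[0.55,0.1,0],[0,0,0]],
  [10,[0.55,0.1,0],[0,0,0]],
  [10,[0.55,0.1,0],[0,0,0]],
  [10,[0.55,0.1,0],[0,0,0]],
])

```text
t: 2.65
tcp_pos: [0.591, -0.1345, 0.1143]
tool_rot: [3.14, -0.0, 1.495]
contact_force: [3.6, 1.1, -2.8]
width: 0.177
```

Request:
send_rows([
  [10,[0,0,0],[0,0,0]],
  [10,[0,0,0],[0,0,0]],
  [10,[0,0,0],[0,0,0]],
  [10,[0,0,0],[0,0,0]],
  [10,[0,0,0],[0,0,0]],
])

```text
t: 3.15
tcp_pos: [0.591, -0.1345, 0.1143]
tool_rot: [3.14, -0.0, 1.495]
contact_force: [5.7, 1.0, -3.4]
width: 0.167
```

```bash
cat > arc.py <<'E'
from bench import bot;from h import *
s=bot.observe();print(s["joints"].round(2),s["tcp_pos"].round(4),s["tool_rot"].round(3),s["contact_force"].round(1),s["width"])
H=np.array([.5858,-.215]);d=s["tcp_pos"][:2]-H;r=np.hypot(*d);a0=np.degrees(np.arctan2(d[1],d[0]));print("r",r,"ang",a0,"yaw",np.degrees(s["tool_rot"][2]))
for a in [a0+k for k in range(4,45,4)]+[144.7]:
    t=np.radians(a);print(round(a,1),end=' ');go(s,[*(H+r*np.array([np.cos(t),np.sin(t)])),s["tcp_pos"][2]],a)
E
python3 arc.py
```

```text
[ 0.72  0.64 -0.74  1.75  0.51  0.96 -0.3 ] [ 0.591  -0.1345  0.1143] [ 3.14  -0.     1.495] [ 5.7  1.  -3.4] 0.16694896111414997
r 0.08066661973732665 ang 86.3143579206266 yaw 85.65687892498781
90.3 shift [-0.01 -0.22 -0.  ] turn [ 0.01 -0.   -0.58]
94.3 shift [-0.04 -0.45 -0.  ] turn [ 0.01 -0.   -1.08]
98.3 shift [-0.08 -0.67 -0.  ] turn [ 0.01 -0.   -1.58]
102.3 shift [-0.14 -0.89 -0.  ] turn [ 0.01 -0.   -2.08]
106.3 shift [-0.21 -1.1  -0.  ] turn [ 0.01 -0.   -2.58]
110.3 shift [-0.29 -1.31 -0.  ] turn [ 0.01 -0.   -3.08]
114.3 shift [-0.4  -1.51 -0.  ] turn [ 0.01  0.   -3.58]
118.3 shift [-0.51 -1.7  -0.  ] turn [ 0.01  0.   -4.08]
122.3 shift [-0.64 -1.89 -0.  ] turn [ 0.01  0.   -4.58]
126.3 shift [-0.78 -2.07 -0.  ] turn [ 0.01  0.   -5.08]
130.3 shift [-0.93 -2.23 -0.  ] turn [ 0.01  0.   -5.58]
144.7 shift [-1.57 -2.73 -0.01] turn [ 0.01  0.   -7.38]
```

Gripped (15.4 mm opening against a 16 mm grip). Turning along the arc.

Request:
send_rows([
  [10,[-0.01,-0.22,0],[0,0,-0.5]],
  [10,[-0.04,-0.45,0],[0,0,-1.0]],
  [10,[-0.08,-0.67,0],[0,0,-1.5]],
  [10,[-0.14,-0.89,0],[0,0,-2.0]],
  [10,[-0.21,-1.1,0],[0,0,-2.5]],
])

```text
t: 3.65
tcp_pos: [0.5624, -0.1376, 0.1142]
tool_rot: [3.141, -0.0, 1.846]
contact_force: [2.8, 0.5, -1.5]
width: 0.171
```

```bash
python3 arc.py
```

```text
[ 0.82  0.63 -0.83  1.82  0.56  0.95  0.01] [ 0.5624 -0.1376  0.1142] [ 3.141 -0.     1.846] [ 2.8  0.5 -1.5] 0.17107371774047025
r 0.08089835193959015 ang 106.84376742066009 yaw 105.79086712112263
110.8 shift [-0.01 -0.23 -0.  ] turn [ 0.   -0.   -0.63]
114.8 shift [-0.04 -0.45 -0.  ] turn [ 0.   -0.   -1.13]
118.8 shift [-0.08 -0.67 -0.  ] turn [ 0.   -0.   -1.63]
122.8 shift [-0.14 -0.89 -0.  ] turn [ 0.   -0.   -2.13]
126.8 shift [-0.22 -1.1  -0.  ] turn [ 0.   -0.   -2.63]
130.8 shift [-0.3  -1.31 -0.  ] turn [ 0.   -0.   -3.13]
134.8 shift [-0.41 -1.51 -0.  ] turn [ 0.   -0.   -3.63]
138.8 shift [-0.52 -1.71 -0.  ] turn [ 0.   -0.   -4.13]
142.8 shift [-0.65 -1.89 -0.  ] turn [ 0.   -0.   -4.63]
146.8 shift [-0.8  -2.07 -0.  ] turn [ 0.   -0.   -5.13]
150.8 shift [-0.95 -2.23 -0.  ] turn [ 0.    0.   -5.63]
144.7 shift [-0.72 -1.97 -0.  ] turn [ 0.   -0.   -4.86]
```

Request:
send_rows([
  [10,[-0.01,-0.23,0],[0,0,-0.6]],
  [10,[-0.04,-0.45,0],[0,0,-1.1]],
  [10,[-0.08,-0.67,0],[0,0,-1.6]],
  [10,[-0.14,-0.89,0],[0,0,-2.1]],
  [10,[-0.22,-1.1,0],[0,0,-2.6]],
])

```text
t: 4.15
tcp_pos: [0.5358, -0.1506, 0.1142]
tool_rot: [-3.139, -0.002, 2.208]
contact_force: [-0.8, 1.0, 2.8]
width: 0.172
```

```bash
python3 arc.py
```

```text
[ 0.92  0.63 -0.92  1.87  0.61  0.96  0.36] [ 0.5358 -0.1506  0.1142] [-3.139e+00 -2.000e-03  2.208e+00] [-0.8  1.   2.8] 0.17210061023660939
r 0.08155196267981037 ang 127.82638843853464 yaw 126.51091942617157
131.8 shift [-0.01 -0.23  0.  ] turn [-0.02 -0.01 -0.66]
135.8 shift [-0.04 -0.45  0.  ] turn [-0.02 -0.01 -1.16]
139.8 shift [-0.09 -0.68  0.  ] turn [-0.01 -0.01 -1.66]
143.8 shift [-0.15 -0.9   0.  ] turn [-0.01 -0.01 -2.16]
147.8 shift [-0.22 -1.11  0.  ] turn [-0.01 -0.01 -2.66]
151.8 shift [-0.31 -1.32  0.  ] turn [-0.01 -0.02 -3.16]
155.8 shift [-0.42 -1.52  0.  ] turn [-0.01 -0.02 -3.66]
159.8 shift [-0.54 -1.72  0.  ] turn [-0.01 -0.02 -4.16]
163.8 shift [-0.67 -1.9   0.  ] turn [-0.01 -0.02 -4.66]
167.8 shift [-0.81 -2.08  0.  ] turn [-0.01 -0.02 -5.16]
171.8 shift [-0.97 -2.24  0.  ] turn [-0.01 -0.02 -5.66]
144.7 shift [-0.16 -0.94  0.  ] turn [-0.01 -0.01 -2.27]
```

Request:
send_rows([
  [10,[-0.01,-0.23,0],[0,0,-0.6]],
  [10,[-0.04,-0.45,0],[0,0,-1.1]],
  [10,[-0.09,-0.68,0],[0,0,-1.6]],
  [10,[-0.15,-0.9,0],[0,0,-2.1]],
  [10,[-0.16,-0.94,0],[0,0,-2.2]],
])

```text
t: 4.65
tcp_pos: [0.5178, -0.1685, 0.1141]
tool_rot: [-3.138, -0.004, 2.513]
contact_force: [-5.9, 1.0, 4.4]
width: 0.169
```

Request:
send_rows([
  [10,[0,0,0],[0,0,0]],
  [10,[0,0,0],[0,0,0]],
  [10,[0,0,0],[0,0,0]],
  [10,[0,0,0],[0,0,0]],
])

```text
t: 5.05
tcp_pos: [0.5178, -0.1685, 0.1141]
tool_rot: [-3.137, -0.004, 2.511]
contact_force: [-6.9, 0.3, 7.9]
width: 0.172
```

```bash
python3 arc.py | head -2
```

```text
[ 1.02  0.65 -1.    1.89  0.66  0.98  0.65] [ 0.5178 -0.1685  0.1141] [-3.137 -0.004  2.511] [-6.9  0.3  7.9] 0.1724158969999422
r 0.08240507099140622 ang 145.6601576505654 yaw 143.88777510515328
```

Request:
send_rows([
  [30,[0,0,0],[0,0,0]],
  [60,[0,0,0],[0,0,0]],
  [60,[0,0,0],[0,0,0]],
  [60,[0,0,0],[0,0,0]],
  [60,[0,0,0],[0,0,0]],
])

```text
t: 5.55
tcp_pos: [0.5209, -0.1676, 0.1141]
tool_rot: [3.142, -0.0, 2.514]
contact_force: [-0.2, 0.1, 0.3]
width: 0.56
```

Request:
send_rows([
  [60,[0,0,-1],[0,0,0]],
  [60,[-0.5,0,-2.5],[0,0,0]],
  [60,[-2,0,-4.5],[0,0,0]],
  [60,[-3,0,-6],[0,0,0]],
  [60,[-3,0,-6],[0,0,0]],
])

```text
t: 6.05
tcp_pos: [0.5861, -0.2141, 0.2695]
tool_rot: [3.138, 0.009, 2.511]
contact_force: [0.2, 0.2, -0.3]
width: 0.652
```

```bash
python3 - <<'E'
from bench import bot,viewer;from h import *
import cv2
s=bot.observe();print(s["joints"].round(2),s["tcp_pos"].round(3),s["tool_rot"].round(3),s["width"])
c=viewer.camera("wrist");cv2.imwrite("pics/w2.png",c["image"][:,:,::-1])
T=np.eye(4);T[:3,:3]=Rn.from_euler('xyz',s["tool_rot"]).as_matrix();T[:3,3]=s["tcp_pos"]
c["extrinsics"]=T@c["T_tool_cam"];pickle.dump(c,open("w2.pkl","wb"))
E
```

```text
[ 1.04  0.6  -1.08  1.57  0.55  1.29  0.83] [ 0.586 -0.214  0.27 ] [3.138 0.009 2.511] 0.6515645645899215
```

View pics/w2.png

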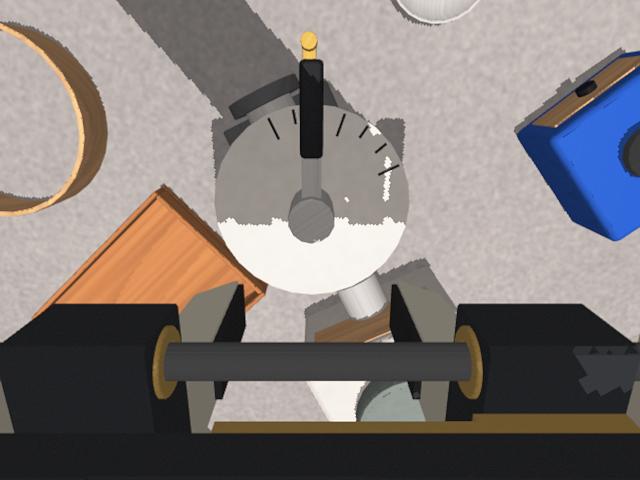

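The lever lies over the index: hub (311,219), grip axis x≈311.5, pin (309,40). The lever is within about 1–2°. Next is the plunger.

```bash
python3 - <<'E'
from bench import bot;from h import *
c=pickle.load(open("w2.pkl","rb"))
h,g,p=atz(c,311,219,.138),atz(c,311.5,65,.135),atz(c,309,40,.108)
for v in(g-h,p-h):print(np.degrees(np.arctan2(v[1],v[0])),np.hypot(*v[:2]))
go(bot.observe(),[.66,.13,.25],144)
E
```

```text
143.50767300675938 0.10205807505842471
144.47244932031296 0.12011318374341434
shift [ 5.66 12.86  0.71] turn [ 0.02  0.04 -0.01]
```

Request:
send_rows([
  [0,[0.8,1.8,0],[0,0,0]],
  [0,[1.6,3.6,0],[0,0,0]],
  [0,[2.4,5.4,0],[0,0,0]],
  [0,[3.2,7.2,0.3],[0,0,0]],
  [0,[4,9,0.6],[0,0,0]],
])

```text
t: 6.6
tcp_pos: [0.6315, 0.0311, 0.2475]
tool_rot: [-3.14, -0.001, 2.514]
contact_force: [0.7, -0.1, -0.4]
width: 0.269
```

Request:
send_rows([
  [0,[0.8,1.8,0],[0,0,0]],
  [0,[1.6,3.8,0],[0,0,0]],
  [0,[1.6,3.8,0],[0,0,0]],
  [0,[1.6,3.8,0],[0,0,0]],
])

```text
t: 7.0
tcp_pos: [0.6542, 0.1328, 0.2477]
tool_rot: [-3.14, -0.002, 2.52]
contact_force: [-0.2, -0.5, 0.2]
width: 0.009
```

```bash
python3 - <<'E'
from bench import bot,viewer;from h import *
import cv2
s=bot.observe();print(s["joints"].round(2),s["tcp_pos"].round(3),s["tool_rot"].round(3),s["width"])
c=viewer.camera("wrist");cv2.imwrite("pics/w3.png",c["image"][:,:,::-1])
T=np.eye(4);T[:3,:3]=Rn.from_euler('xyz',s["tool_rot"]).as_matrix();T[:3,3]=s["tcp_pos"]
c["extrinsics"]=T@c["T_tool_cam"];pickle.dump(c,open("w3.pkl","wb"))
print(proj(c,[.572,.206,.11]))
E
```

```text
[ 0.4   0.69 -1.02  1.46  0.59  1.32  0.29] [0.654 0.133 0.248] [-3.14e+00 -2.00e-03  2.52e+00] 0.008857574428569286
[335.92089143  57.28064238]
```

View pics/w3.png

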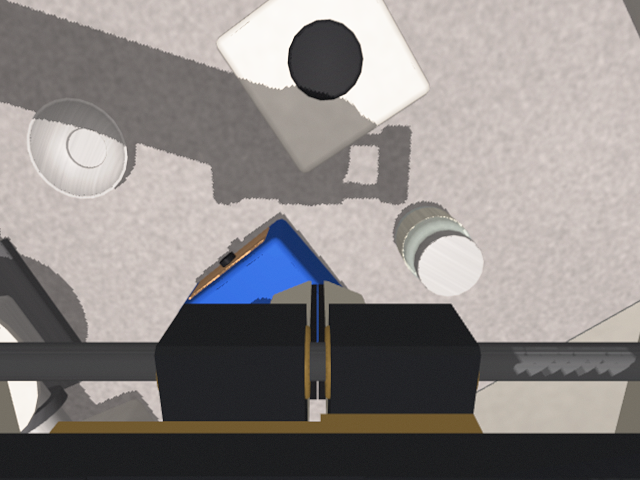

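The white box's black head is centred at (325.5,58). The dish, jar and blue box are clear of the straight path.

```bash
python3 - <<'E'
from bench import bot;from h import *
c=pickle.load(open("w3.pkl","rb"))
p=atz(c,325.5,59,.108);print(p)
go(bot.observe(),[p[0],p[1],.13],144);
E
```

```text
[0.56877561 0.20003026 0.108     ]
shift [4.43 0.27 4.71] turn [-0.02 -0.01  0.02]
```

Request:
send_rows([
  [0,[1.5,0.1,0],[0,0,0]],
  [0,[3,0.2,0],[0,0,0]],
  [0,[4.4,0.3,0.5],[0,0,0]],
  [0,[4.4,0.3,1.5],[0,0,0]],
  [0,[4.4,0.3,2.5],[0,0,0]],
])

```text
t: 7.55
tcp_pos: [0.5712, 0.1979, 0.1862]
tool_rot: [-3.141, 0.002, 2.512]
contact_force: [1.5, -0.9, -0.3]
width: 0.006
```

Request:
send_rows([
  [0,[0,0,1.2],[0,0,0]],
  [0,[0,0,2.0],[0,0,0]],
  [0,[0,0,2.0],[0,0,0]],
])

```text
t: 7.85
tcp_pos: [0.5697, 0.1956, 0.1331]
tool_rot: [-3.135, -0.002, 2.51]
contact_force: [-0.9, 0.7, 0.0]
width: 0.006
```

```bash
python3 - <<'E'
from bench import bot;from h import *
s=bot.observe();print(s["tcp_pos"],s["contact_force"])
go(s,[.5688,.2,.0905],144);
E
```

```text
[0.56973383 0.19562951 0.13305838] [-0.86775203  0.70947818  0.00968633]
shift [0.13 0.13 1.7 ] turn [-0.05 -0.02 -0.02]
```

Request:
send_rows([
  [0,[0.1,0.1,0.6],[0,0,0]],
  [0,[0.1,0.1,0.95],[0,0,0]],
  [0,[0.1,0.1,1.2],[0,0,0]],
  [0,[0.1,0.1,1.4],[0,0,0]],
  [0,[0.1,0.1,1.55],[0,0,0]],
])

```text
t: 8.35
tcp_pos: [0.5712, 0.2034, 0.0985]
tool_rot: [-3.141, 0.001, 2.514]
contact_force: [-1.7, -1.7, 7.8]
width: 0.002
```

Request:
send_rows([
  [0,[0,0,0.05],[0,0,0]],
  [0,[0,0,0.07],[0,0,0]],
  [0,[0,0,0.07],[0,0,0]],
])

```text
t: 8.65
tcp_pos: [0.5712, 0.2034, 0.0971]
tool_rot: [-3.141, 0.001, 2.514]
contact_force: [-2.2, -2.6, 8.6]
width: 0.005
```

Request:
send_rows([
  [0,[0,0,0.08],[0,0,0]],
  [0,[0,0,0.16],[0,0,0]],
  [0,[0,0,0.18],[0,0,0]],
  [0,[0,0,0.18],[0,0,0]],
])

```text
t: 9.05
tcp_pos: [0.5712, 0.2034, 0.0929]
tool_rot: [-3.141, 0.002, 2.514]
contact_force: [-3.1, -3.8, 9.8]
width: 0.008
```

Request:
send_rows([
  [0,[0,0,0.06],[0,0,0]],
  [0,[0,0,0.1],[0,0,0]],
  [0,[0,0,0.1],[0,0,0]],
])

```text
t: 9.35
tcp_pos: [0.5713, 0.2035, 0.0922]
tool_rot: [-3.141, 0.003, 2.514]
contact_force: [-7.2, -5.4, 21.9]
width: 0.005
```

The force jumped to 22 N at z = 0.092, so the plunger is on its stop. Lifting.

Request:
send_rows([
  [0,[0,0,-0.4],[0,0,0]],
  [0,[0,0,-0.9],[0,0,0]],
  [0,[0,0,-2],[0,0,0]],
  [0,[0,0,-4],[0,0,0]],
  [0,[0,0,-5.5],[0,0,0]],
])

```text
t: 9.85
tcp_pos: [0.5712, 0.2045, 0.2292]
tool_rot: [3.14, 0.0, 2.515]
contact_force: [0.5, 0.5, -0.6]
width: 0.004
```

Request:
send_rows([
  [0,[-2,0,0],[0,0,0]],
  [0,[-4,0,-0.5],[0,0,0]],
  [0,[-4,0,-0.5],[0,0,0]],
  [0,[-4,0,-0.5],[0,0,0]],
])

```text
t: 10.25
tcp_pos: [0.653, 0.1437, 0.2391]
tool_rot: [3.141, -0.0, 2.51]
contact_force: [-1.3, 0.5, 0.1]
width: 0.004
```

```bash
python3 - <<'E'
from bench import bot,viewer;from h import *
import cv2
d=pickle.load(open("cams.pkl","rb"));print(bot.observe()["contact_force"])
a=viewer.camera("side")["image"];w=viewer.camera("scene")["image"]
f=lambda i:cv2.resize(i[:,:,::-1],(400,300),interpolation=cv2.INTER_AREA)
z=lambda i:cv2.resize(i[:,:,::-1],(400,300),interpolation=cv2.INTER_CUBIC)
top=np.hstack([f(w),z(w[210:310,145:278])]);bot_=np.hstack([z(d["side"]["image"][165:325,165:378]),z(a[165:325,165:378])])
cv2.imwrite("pics/end.png",np.vstack([top,bot_]))
E
```

```text
[-1.32669737  0.50459958  0.08716121]
```

View pics/end.png

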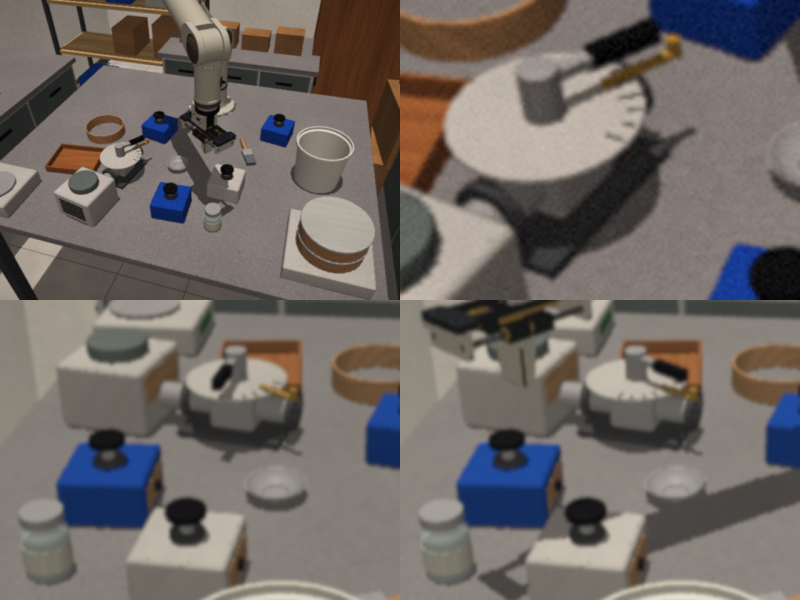

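The lever stands along the index with its grip toward the pin. The plunger is back up (the head is at the same pixel before and after), the bystanders haven't moved, and the arm is clear of everything.

```bash
python3 -c "
from bench import bot
print(bot.hand_in())"
```

```text
the job is handed in; nothing more can be done
None
```

I turned the valve lever to the brass index, then pressed the white start box's plunger to its stop and let it spring back. I handed the job in at about 10 s of the 45 s allowed; no verdict is reported.

- **Lever:** I gripped it and turned it about 58°. A wrist picture after release put the lever at 143.5° and the index at 144.5°, so about 1° off against the 6° allowed. The lever still lay along the index in the final pictures.
- **Plunger:** I pressed it until the force jumped to about 22 N with the tool tip 92 mm above the bench, which is the expected stop height. In the final side picture the head is back at its starting position.
- **Bystanders:** by eye, the dish, jar, sieve and tray show no movement in the final pictures. The brush and bucket appear only in the small overview, where they look unmoved.
- **Disagreements:**
  - The first position estimates from the scene and side cameras differed by up to about 15 mm, so I took closer wrist views before acting.
  - The first move down to the grip stopped about 14 mm short and was corrected before closing the fingers.
- **Arm:** it ended clear of everything, with about 1 N on the force reading, which is noise level.

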